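Find the microscope stage pad that stops high

ROBOT

A 6-joint arm with a two-finger parallel gripper is mounted at the origin on the work surface. World frame = base frame: x ahead of the robot, y to its left, z up, the work surface at z = 0. Lengths are in mm, angles in rad, forces in N, time in s.
With the tool pointing down it reaches from about 350 to 875 mm from the base axis. Payload 4.2 kg.
Tool frame: the origin (TCP) lies at the very end of the fingers, on their centre line; the grasp point (between the pads) lies 19 mm behind it (arm.grip_point_offset is the distance from the TCP to the grasp point, in mm); z points along the fingers, y is the direction in which the jaws open and shut (so a half turn about z gives the same grasp; the last joint's range is limited). The gripper opens to 85 mm and grips with 20 to 120 N. Pads are 22 mm wide; open, the fingers measure 114 mm over their backs; the gripper's body (76 mm by 85 mm) begins 54 mm behind the grasp point. The pads swing forward as they close: fully open they stand 13 mm farther back than shut.
Start: joints at [-1.032, 0.385, 0.008, 0, -1.194, -0.259], TCP at [172.618, -600.668, 231.312] pointing down, gripper open.
Joint ranges: [-3.14, 3.14], [-1.21, 2.06], [-1.07, 1.41], [-3.16, 2.05], [-2.99, -0.16], [-3.1, 3.1]. Speed limits (rad/s): [2.79, 2.79, 3.14, 3.14, 3.14, 3.14].

INTERFACE

Orientations are given as a unit quaternion [x, y, z, w].
In Python, from bench import arm gives the robot as it stands.
- The arm moves only by the tool drive_tool, never from a script. Its argument "steps" is a list of rows, each a list of 5 numbers: the shift along the tool's x, y, z in m, then the turn about the tool's z in degrees, then the finger opening in m, from 0 to 0.0854. A call has 1 to 20 rows; each row shifts and turns the commanded pose from where the row before left it, along the tool's axes as they then stand; what a row does not reach is not made up. A row lasts 1/10 s, in which the tool goes at most 50 mm and 8.59 degrees, less where a joint would pass 70% of its speed; a pose out of reach is approached as far as the arm can. A call is refused whole if a number of a shift passes 0.05 or a number of a turn 8.59, either way. A call with a gripper value outside its range is refused whole. The fingers move at their own pace and stop on an object; the grip force is fixed at half the most. Time passes only in rows, so rows that do not move let the fingers close. It gives the time, the measured TCP pose, the force and the opening at its end, in the units of the state.
- arm.read_state(): the state, without advancing time (a new reading comes with each control period).
- arm.get_image(name): name is "scene" or "top" or "wrist"; returns (picture, depth): 384x512x3 uint8, blue, green, red; 384x512 float32, mm along the optical axis (not along the pixel's ray), 0 where there is no reading.
- arm.camera_params(name): a dict with "K" (3x3 intrinsics, pixels), "world_to_cam" (4x4, takes a point from world to camera coordinates); the wrist camera has in their place "mount" (4x4, takes a point from camera to tool coordinates, whose origin is the TCP and whose axes are the flange's). Camera axes: x right, y up, looking along -z (the intrinsics and any distortion apply to the point x, -y, -z); pixel columns grow to the right and rows downward; lengths in mm; the calibration is good to about 2 mm. A picture is of the moment at which its call begins: read the wrist's pose just before it. camera_params takes no time and is no camera call.
- arm.job_done(): hands the job in, once; it reports no verdict.
The state is a dict: "clock": time; "joints": joint angles; "joint_vel": joint speeds; "joint_efforts": joint torques, N m; "position": TCP position; "ee_rot": TCP orientation; "contact_force": force on the tool from outside, world axes, zero at the start; "wrist_torque": the same for the moment, N m; "gripper_width": finger opening in mm.
Only numpy, scipy, OpenCV 4.12 (cv2) and the standard library are available. Lean on these libraries where they do the work, as an engineer would, in place of code of your own. Each camera call takes 0.05 s, during which the arm holds its last target.

TASK

One of the five sprung pads on the microscope stage has packing that is too thick, so it stops 3 mm higher than the others. Take the brass weight by its stem and press its foot gently onto the middle of every pad in turn, down to the stop, starting with the pad beside the red dot and going round clockwise as seen from above, never pushing harder than 20 N. Then leave the weight standing upright, let go, on the middle of the pad that stopped high, and leave the lens, slide box and jar where they are.

Things in the scene. Friction and masses are not known exactly. Their poses are not given: they have to be found in the camera images.
- stage: Black square microscope stage plate fixed to the bench, 180 x 180 mm, 24 mm high. Origin: centre of its underside, on the bench; z up. Five round white sprung pads, 33 mm diameter, stand in wells on a ring of 50 mm radius about its centre, neighbours 59 mm apart, tops 34 mm above the bench when free (10 mm above the plate). A 16 mm red dot lies on the plate at (-78, 0) mm beside pad 1
- weight: Brass test weight, about 0.53 kg, standing upright on a cork rest. Origin: centre of its flat underside; z up along its axis. Foot: 44 mm diameter, 30 mm high; above it a plain stem of 22 mm diameter from 30 to 72 mm, by which it is taken from above. Left standing on a pad, it presses the pad down to its stop by its own weight
- rest: Fixed square cork rest on the bench, 90 x 90 mm, 8 mm thick; the weight starts on its middle. Origin: centre of its underside
- objective: Bystander: loose steel objective lens with a yellow band, standing upright, 31 mm diameter, 46 mm high; origin: centre of its underside
- slidebox: Bystander: loose blue and white slide box lying flat, 87 x 102 x 26 mm; origin: centre of its underside
- jar: Bystander: small loose specimen jar with a white cap, 40 mm diameter, 55 mm high; origin: centre of its underside
- pad1 (a point): Top centre of pad 1 when free, at (-50, 0) mm in the stage's frame (does not move with the pad); beside the red dot. Every pad goes straight down on a spring (1.5 N starts it, plus 0.4 N per mm) to a stop: after 6 mm on the four good pads, 3 mm on the faulty one. At the stop its resilient face still gives 1 mm per 8 N. Free, all five look alike
- pad2 (a point): Top centre of pad 2 when free, at (-15.5, 47.6) mm in the stage's frame (does not move with the pad); the next pad clockwise, seen from above, after pad 1
- pad3 (a point): Top centre of pad 3 when free, at (40.5, 29.4) mm in the stage's frame (does not move with the pad); the next pad clockwise, seen from above, after pad 2
- pad4 (a point): Top centre of pad 4 when free, at (40.5, -29.4) mm in the stage's frame (does not move with the pad); the next pad clockwise, seen from above, after pad 3
- pad5 (a point): Top centre of pad 5 when free, at (-15.5, -47.6) mm in the stage's frame (does not move with the pad); the next pad clockwise, seen from above, after pad 4
Not all that is in view belongs to the job. Leave any blue look-alike of the weight alone.

How it is judged (in metres and radians):
On the way, in this order (a step that is already met when the one before it is completed fails the run):
1. the weight's foot has pressed pad 1 down by at least 1.8 mm, within 8 mm of the pad's middle (the pad beside the red dot) (horizontal distance between weight and pad1 below 0.008 m and z of weight in the frame of stage between 0.022 and 0.0322 m), for 0.05 s.
2. the weight's foot has pressed pad 2 down by at least 1.8 mm, within 8 mm of the pad's middle (horizontal distance between weight and pad2 below 0.008 m and z of weight in the frame of stage between 0.022 and 0.0322 m), for 0.05 s.
3. the weight's foot has pressed pad 3 down by at least 1.8 mm, within 8 mm of the pad's middle (horizontal distance between weight and pad3 below 0.008 m and z of weight in the frame of stage between 0.022 and 0.0322 m), for 0.05 s.
4. the weight's foot has pressed pad 4 down by at least 1.8 mm, within 8 mm of the pad's middle (horizontal distance between weight and pad4 below 0.008 m and z of weight in the frame of stage between 0.022 and 0.0322 m), for 0.05 s.
5. the weight's foot has pressed pad 5 down by at least 1.8 mm, within 8 mm of the pad's middle (horizontal distance between weight and pad5 below 0.008 m and z of weight in the frame of stage between 0.022 and 0.0322 m), for 0.05 s.
At the end, for the whole second after the job is handed in: The weight stands free and upright (within 0.06 rad), at rest, its middle within 8 mm of a pad's middle, on the faulty pad: its underside between 28.8 and 32.5 mm above the bench (on the faulty pad it rests at about 30.3 mm, on a good pad at about 27.3 mm) ((horizontal distance between weight and pad1 below 0.008 m or horizontal distance between weight and pad2 below 0.008 m or horizontal distance between weight and pad3 below 0.008 m or horizontal distance between weight and pad4 below 0.008 m or horizontal distance between weight and pad5 below 0.008 m) and z of weight in the frame of stage between 0.0288 and 0.0325 m and angle between weight's own z axis and vertical below 0.06 rad and linear speed of weight below 0.01 m/s); the robot touches nothing.
It fails at once if the weight presses on the stage or its pads with more than 20 N (contact force between weight and stage above 20 N).
It fails at once if the objective lens is moved by more than 20 mm (distance of objective from where it was at the start of the episode above 0.02 m).
It fails at once if the slide box is moved by more than 20 mm (distance of slidebox from where it was at the start of the episode above 0.02 m).
It fails at once if the jar is moved by more than 20 mm (distance of jar from where it was at the start of the episode above 0.02 m).
It also fails if it takes over 72 s, if anything falls off the work surface, if the arm or the gripper's body presses on something with over 40 N, if the wrist force passes 120 N, or if a joint passes its speed limit or range.

## Working session

There is one attempt and no reset: what is moved stays moved. The work goes in short steps, Python scripts to look and compute and a tool call to move; the robot and the scene stay as the last step left them, time stands still between calls to the robot, and variables do not carry over. Pictures are saved under pics/ and viewed, and the job is handed in when it is done.

Besides the shell and the picture viewer there is one more tool, called after "Call:" as name(argument=value, ...), one argument or row to a line, values as JSON. drive_tool: Moves the arm, as the interface text tells. Its arguments: {"type":"object","properties":{"steps":{"type":"array"}},"required":["steps"]}

```bash
mkdir -p pics; python3 - <<'E'
from bench import arm
import cv2,numpy as np
s=arm.read_state();print(s)
for n in("scene","top","wrist"):
    im,d=arm.get_image(n);cv2.imwrite(f"pics/a_{n}.png",im);np.savez(f"a_{n}.npz",im=im,d=d)
    print(n,arm.camera_params(n))
E
```

```text
{'clock': 0.0, 'joints': array([-1.03244338e+00,  3.85526839e-01,  6.62686457e-03, -4.97330183e-04,
       -1.19401433e+00, -2.58610012e-01]), 'joint_vel': array([ 1.59790845e-03, -1.19328230e-03,  3.25159867e-05, -6.69832902e-04,
       -1.15069439e-03,  5.37880615e-04]), 'joint_efforts': array([ 5.80273645e-04, -3.92289269e+01,  1.88410628e+01,  4.18611825e+00,
       -4.61728399e-03, -4.20906105e-06]), 'position': array([ 172.42718468, -600.13038898,  230.24018698]), 'ee_rot': array([-1.39324917e-01,  9.90246127e-01,  1.06569854e-03, -1.97890974e-04]), 'contact_force': array([-0.0556004,  0.4901196, -0.5375202]), 'wrist_torque': array([-0.00400013, -0.00714238, -0.01486922]), 'gripper_width': 85.12271846601766}
scene {'K': array([[352.75396387,   0.        , 254.93125003],
       [  0.        , 352.75396387, 190.32015758],
       [  0.        ,   0.        ,   1.        ]]), 'world_to_cam': array([[-4.63026203e-01,  8.86120061e-01,  1.99492353e-02,
         2.94918964e+02],
       [-5.28596591e-01, -2.94135482e-01,  7.96285101e-01,
         2.14409727e+02],
       [ 7.11471980e-01
[... 489 characters left out ...]
6373e+02],
       [-2.06026423e-01, -6.49575696e-04,  9.78546213e-01,
        -7.26147088e+02],
       [ 0.00000000e+00,  0.00000000e+00,  0.00000000e+00,
         1.00000000e+00]])}
wrist {'K': array([[314.83431294,   0.        , 259.10275723],
       [  0.        , 314.83431294, 190.27111802],
       [  0.        ,   0.        ,   1.        ]]), 'mount': array([[ 7.46651683e-04,  9.58833263e-01,  2.83968688e-01,
         7.23961979e+01],
       [ 9.99999301e-01, -9.76244546e-04,  6.66991080e-04,
         2.32825945e-01],
       [ 9.16756116e-04,  2.83967992e-01, -9.58833322e-01,
        -1.42974489e+02],
       [ 0.00000000e+00,  0.00000000e+00,  0.00000000e+00,
         1.00000000e+00]])}
```

View pics/a_scene.png

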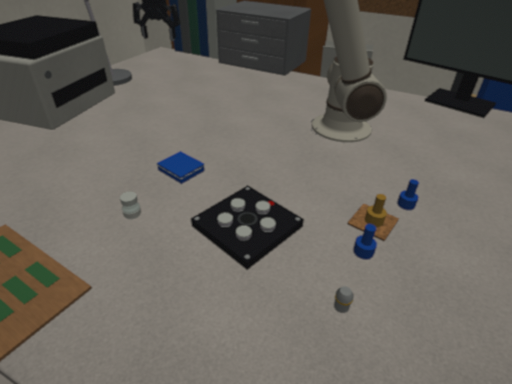

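View pics/a_top.png

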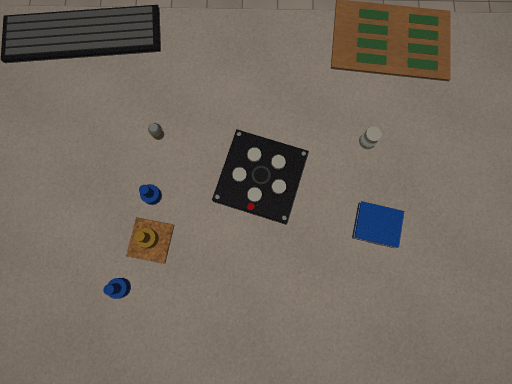

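View pics/a_wrist.png

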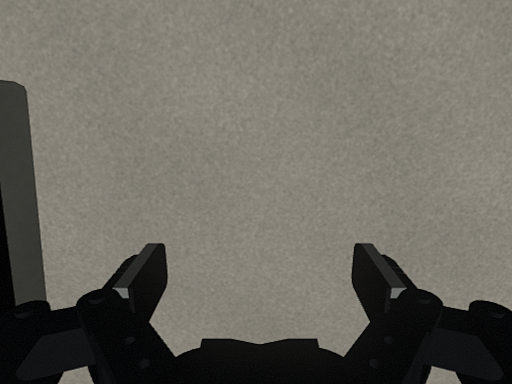

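The top view shows the stage at (260,175), with the red dot at (251,207). Three stem shapes could be the weight: the brass one at (147,237) on the cork, and blue ones at (149,193) and (117,288). Only the brass one on the cork fits the description. I'll measure now and confirm it in a crop.

```bash
cat > h.py <<'E'
from bench import arm
import cv2,numpy as np
from scipy.spatial.transform import Rotation as R
def cam(n,st=None):
    p=arm.camera_params(n)
    if n!="wrist": return p["K"],np.array(p["world_to_cam"])
    T=np.eye(4);T[:3,:3]=R.from_quat(st["ee_rot"]).as_matrix();T[:3,3]=st["position"]
    return p["K"],np.linalg.inv(T@p["mount"])
def ray(c,u,v):
    K,W=c;M=np.linalg.inv(W)
    d=M[:3,:3]@np.array([(u-K[0,2])/K[0,0],-(v-K[1,2])/K[1,1],-1.]);return M[:3,3],d
def plane(c,u,v,z):
    o,d=ray(c,u,v);return o+d*(z-o[2])/d[2]
def proj(c,P):
    K,W=c;q=W[:3,:3]@np.asarray(P,float)+W[:3,3]
    return np.array([K[0,0]*q[0]/-q[2]+K[0,2],-K[1,1]*q[1]/-q[2]+K[1,2]])
def tri(r):
    A=0;b=0
    for o,d in r:
        d=d/np.linalg.norm(d);P=np.eye(3)-np.outer(d,d);A=A+P;b=b+P@o
    x=np.linalg.solve(A,b);return x,[np.linalg.norm((np.eye(3)-np.outer(d,d)/(d@d))@(x-o)) for o,d in r]
def blobs(m,mina=10):
    n,l,s,c=cv2.connectedComponentsWithStats(m.astype(np.uint8))
    return [(c[i].round(1),s[i]) for i in range(1,n) if s[i][4]>=mina]
E
python3 - <<'E'
from h import *
for n in("top","scene"):
    im=np.load(f"a_{n}.npz")["im"];hsv=cv2.cvtColor(im,cv2.COLOR_BGR2HSV);H,S,V=cv2.split(hsv)
    print(n)
    print("red",blobs(((H<6)|(H>174))&(S>150)&(V>90),5))
    print("yel",blobs((H>16)&(H<28)&(S>140),10))
    w=(S<60)&(V>130)
    print("white",[b for b in blobs(w,20) if b[1][4]<2000])
    x0,y0=(100,170) if n=="top" else (320,160)
    cv2.imwrite(f"pics/b_{n}.png",cv2.resize(im[y0:y0+140,x0:x0+120],None,fx=4,fy=4,interpolation=cv2.INTER_CUBIC))
    x0,y0=(200,120) if n=="top" else (185,180)
    cv2.imwrite(f"pics/c_{n}.png",cv2.resize(im[y0:y0+110,x0:x0+130],None,fx=5,fy=5,interpolation=cv2.INTER_CUBIC))
E
```

```text
top
red [(array([250.4, 206. ]), array([248, 203,   6,   7,  36], dtype=int32))]
yel [(array([145.9, 237.7]), array([134, 228,  25,  20, 370], dtype=int32))]
white [(array([186.1,  66.5]), array([178,  61,  16,  13,  82], dtype=int32)), (array([318.9,  69.3]), array([309,  62,  18,  16,  94], dtype=int32)), (array([202.1,  73.4]), array([196,  68,  12,  13,  44], dtype=int32)), (array([342. ,  72.8]), array([335,  70,  16,  11,  45], dtype=int32)), (array([189.7,  76.6]), array([183,  73,  13,   8,  37], dtype=int32)), (array([322.9,  79.2]), array([311,  73,  24,  13,  68], dtype=int32)), (array([175.3,  77.2]), array([172,  74,   9,   9,  23], dtype=int32)), (array([364.3,  93.1]), array([338,  75,  59,  39, 671], dtype=int32)), (array([348.3,  83. ]), array([344,  78,   9,  14,  36], dtype=int32)), (array([96.6, 85.6]), array([87, 80, 23, 11, 73], dtype=int32)), (array([192. ,  89.4]), array([184,  85,  15,   9,  60], dtype=int32)), (array([329.7,  89.5]), array([319,  84,  20,  12,  81], dtype=int32)), (array([76. , 89.2]), array([73, 86,  6,  7, 21], dtype=int32)), (array([385.8
[... 9316 characters left out ...]
5]), array([106, 291,  11,   7,  22], dtype=int32)), (array([362.8, 301.5]), array([355, 295,  18,  11,  50], dtype=int32)), (array([192.7, 303.9]), array([190, 301,   6,   8,  24], dtype=int32)), (array([251.9, 307.9]), array([247, 303,  10,  10,  34], dtype=int32)), (array([356.8, 313. ]), array([351, 304,  11,  20,  88], dtype=int32)), (array([367.7, 313.7]), array([362, 308,  11,  12,  58], dtype=int32)), (array([257.3, 316.7]), array([255, 314,   5,   6,  26], dtype=int32)), (array([247.6, 335.4]), array([244, 330,   7,  12,  27], dtype=int32)), (array([261.6, 337.4]), array([257, 332,  13,  13,  55], dtype=int32)), (array([243.7, 347.3]), array([240, 344,   8,   8,  35], dtype=int32))]
```

View pics/b_top.png

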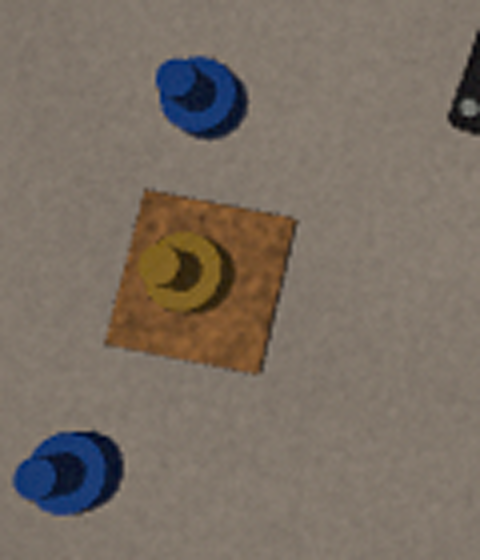

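View pics/c_top.png

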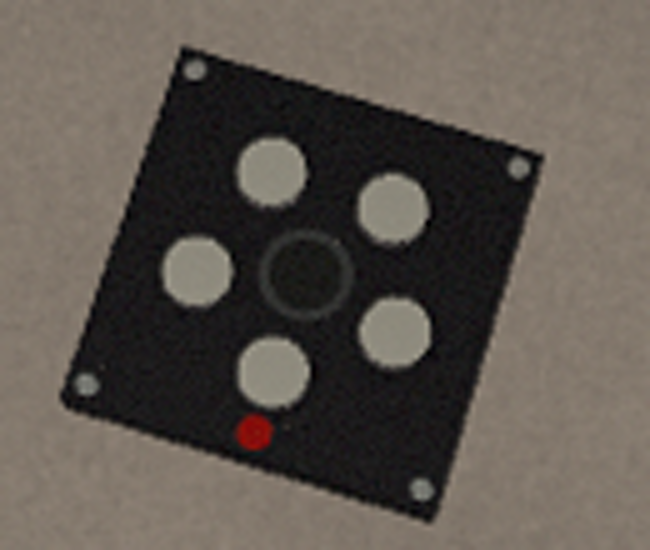

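The crop confirms the brass weight on the cork, at crop pixel (180,268), with the blue ones above and below it. Pads in the top view, clockwise from the red dot: 1 (254,194), 2 (239,174), 3 (254,154), 4 (278,161), 5 (279,186).

```bash
python3 - <<'E'
from h import *
T=[(254.2,194),(238.9,173.8),(253.9,153.8),(278.1,161.2),(278.7,186)]
S0=[(262.7,205.1),(267.5,222.2),(243.4,230.6),(224.8,217.4),(237.5,202.5)]
# sub-pixel: centroid by weighted white
def fine(im,p,r):
    g=im.astype(float).mean(2);x,y=map(int,np.round(p));a=g[y-r:y+r+1,x-r:x+r+1];w=np.clip((a-60)/90,0,1)
    yy,xx=np.mgrid[y-r:y+r+1,x-r:x+r+1];return (w*xx).sum()/w.sum(),(w*yy).sum()/w.sum()
ct,cs=cam("top"),cam("scene")
it=np.load("a_top.npz");isc=np.load("a_scene.npz")
Tf=[fine(it["im"],p,8) for p in T]
P=[]
for a,b in zip(Tf,S0):
    x,e=tri([ray(ct,*a),ray(cs,*b)]);P.append(plane(ct,*a,34));print(x.round(1),np.round(e,1),P[-1].round(1),plane(cs,*b,34).round(1))
L=np.array([(-50,0),(-15.5,47.6),(40.5,29.4),(40.5,-29.4),(-15.5,-47.6)])
P=np.array(P)[:,:2];c=P.mean(0);H=(L-L.mean(0)).T@(P-c);th=np.arctan2(H[0,1]-H[1,0],H[0,0]+H[1,1])
Rm=np.array([[np.cos(th),-np.sin(th)],[np.sin(th),np.cos(th)]]);o=c-Rm@L.mean(0)
print("stage",o,th,(P-(L@Rm.T+o)).round(1))
print("dot",plane(ct,250.4,206,24),Rm@[-78,0]+o)
# stem top: top-view crop (158,266)/4+(100,170); scene stem
im=isc["im"][160:300,320:440];
im=it["im"];hsv=cv2.cvtColor(im,cv2.COLOR_BGR2HSV)
print("weight top view stem->z80", plane(ct,100+158/4,170+264/4,80), "foot z38", plane(ct,100+183/4,170+272/4,38))
q=isc["im"][180:240,350:420];cv2.imwrite("pics/d.png",cv2.resize(q,None,fx=8,fy=8,interpolation=cv2.INTER_CUBIC))
for n,c_,d in(("top",ct,it["d"]),("scene",cs,isc["d"])):
    for nm,Q in(("stem",(139,236) if n=="top" else (379,198)),("jar",(374,134) if n=="top" else (128,196)),("sb",(379,223) if n=="top" else (181,162)),("obj",(154,129)if n=="top" else (345,290))):
        K,W=c_;u,v=Q;o_,dd=ray(c_,u,v);print(n,nm,(o_+dd*d[v,u]).round(0))
E
```

```text
[537.8 -31.7  33. ] [0.5 0.5] [537.4 -31.2  34. ] [539.  -31.7  34. ]
[584.6   3.7  32.7] [0.7 0.7] [584.    4.3  34. ] [586.1   3.6  34. ]
[633.  -29.7  32.7] [0.6 0.6] [632.3 -29.2  34. ] [634.3 -29.6  34. ]
[616.1 -86.   32.7] [0.7 0.7] [615.4 -85.3  34. ] [617.5 -85.9  34. ]
[557.4 -87.3  32.7] [0.7 0.7] [556.8 -86.5  34. ] [558.9 -87.2  34. ]
stage [585.18637474 -45.55464327] -0.2919653508118246 [[ 0.1 -0. ]
 [-0.  -0.1]
 [-0.1 -0.1]
 [-0.1  0.1]
 [ 0.2  0.2]]
dot [511.45872967 -23.12397283  24.        ] [510.48733249 -23.10351662]
weight top view stem->z80 [434.92327349 205.4991572   80.        ] foot z38 [434.27460229 204.81567089  38.        ]
top stem [435. 207.  80.]
top jar [ 678. -303.   54.]
top sb [ 477. -314.   23.]
top obj [685. 203.  46.]
scene stem [445. 203.  80.]
scene jar [ 681. -302.   55.]
scene sb [ 473. -315.   26.]
scene obj [691. 204.  47.]
```

View pics/d.png

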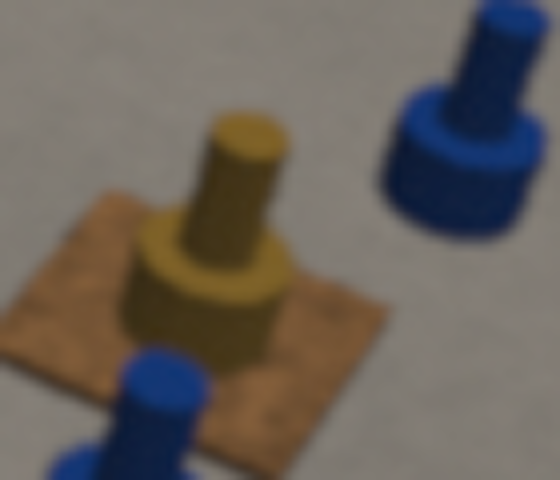

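```bash
cat >> h.py <<'E'
def go(target):
    s=arm.read_state();M=R.from_quat(s["ee_rot"]).as_matrix();d=np.array(target,float)-s["position"]
    print("t",s["clock"],"pos",s["position"].round(2),"F",s["contact_force"].round(2),"w",round(s["gripper_width"],1));print("tool shift mm",(M.T@d).round(2), "n",np.linalg.norm(d)/50)
def tooldir():
    M=R.from_quat(arm.read_state()["ee_rot"]).as_matrix();print(M.round(3))
E
python3 - <<'E'
from h import *
ct,cs=cam("top"),cam("scene")
print(tri([ray(ct,139.5,236),ray(cs,381.1,197.3)]))
print("blue",plane(ct,149,193,20),plane(ct,117,288,20))
go((480,-250,230));
M=R.from_quat(arm.read_state()["ee_rot"]).as_matrix();print(M.T@np.array([-45,455,-50]))
E
```

```text
(array([435.22268871, 206.48193459,  76.62860563]), [np.float64(0.08744846073108145), np.float64(0.08744846073105038)])
blue [538.79128124 210.76280635  20.        ] [326.38118946 264.35371162  20.        ]
t 0.15 pos [ 172.49 -600.25  230.48] F [ 0.61  0.05 -0.04] w 85.3
tool shift mm [-392.24  251.75    0.86] n 9.321633927732806
[-82.35698502 449.65757133  50.74835529]
```

Call:
drive_tool(
  steps=[
    [-0.02,0.013,0,0,0.085],
    [-0.036,0.023,0,0,0.085],
    [-0.036,0.023,0,0,0.085],
    [-0.036,0.023,0,0,0.085],
    [-0.036,0.023,0,0,0.085],
    [-0.036,0.023,0,0,0.085],
    [-0.036,0.023,0,0,0.085],
    [-0.036,0.023,0,0,0.085],
    [-0.036,0.023,0,0,0.085],
    [-0.036,0.023,0,0,0.085],
    [-0.036,0.023,0,0,0.085],
    [-0.012,0.009,0,0,0.085],
    [0,0,0,0,0.085],
  ],
)

```text
clock: 1.45
position: [480.7, -248.7, 230.9]
ee_rot: [-0.141, 0.99, 0.0, -0.0]
contact_force: [0.4, -0.1, -0.4]
gripper_width: 85.0
```

Call:
drive_tool(
  steps=[
    [-0.004,0.02,0.003,0,0.085],
    [-0.008,0.041,0.005,0,0.085],
    [-0.008,0.041,0.005,0,0.085],
    [-0.008,0.041,0.005,0,0.085],
    [-0.008,0.041,0.005,0,0.085],
    [-0.008,0.041,0.005,0,0.085],
    [-0.008,0.041,0.005,0,0.085],
    [-0.008,0.041,0.005,0,0.085],
    [-0.008,0.041,0.005,0,0.085],
    [-0.008,0.041,0.005,0,0.085],
    [-0.008,0.041,0.005,0,0.085],
    [-0.003,0.02,0,0,0.085],
    [0,0,0,0,0.085],
    [0,0,0,0,0.085],
  ],
)

```text
clock: 2.85
position: [439.0, 205.3, 178.1]
ee_rot: [-0.139, 0.99, -0.0, -0.0]
contact_force: [-0.3, -0.5, -0.8]
gripper_width: 84.6
```

```bash
python3 - <<'E'
from h import *
s=arm.read_state();im,d=arm.get_image("wrist");cv2.imwrite("pics/e.png",im);np.savez("e.npz",im=im,d=d,p=s["position"],q=s["ee_rot"])
go((435,205,180));print(arm.read_state()["joints"])
E
```

```text
t 2.9 pos [439.09 204.91 178.23] F [-0.21 -0.21  0.49] w 84.9
tool shift mm [ 3.91  1.21 -1.77] n 0.08916215211463636
[ 7.72692124e-01  1.95884716e-01 -4.05821936e-01 -3.94709657e-05
 -9.69822993e-01 -2.06508664e+00]
```

View pics/e.png

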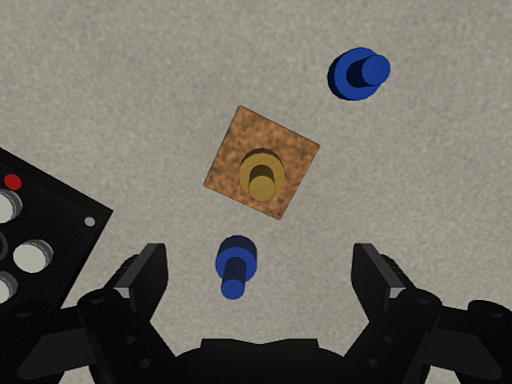

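The wrist view shows the brass stem top at about (262,189), its foot at (262,175), and a blue look-alike at (235,265).

```bash
python3 - <<'E'
from h import *
e=np.load("e.npz");st={"position":e["p"],"ee_rot":e["q"]};c=cam("wrist",st)
im=e["im"];cv2.imwrite("pics/f.png",cv2.resize(im[95:225,195:330],None,fx=4,fy=4,interpolation=cv2.INTER_CUBIC))
print(proj(c,e["p"]),e["d"][189,262],e["d"][160,262])
for p,z in(((262,189),80),((262,173),38)):print(plane(c,*p,z))
K=c[0];o,d=ray(c,262,189);print(o+d*e["d"][189,262])
print(tri([ray(c,262,189),ray(cam("top"),139.5,236),ray(cam("scene"),381.1,197.3)]))
E
```

```text
[258.79384823 247.8177832 ] 251.1966 287.14627
[436.30458366 206.91214759  80.        ]
[433.18010784 206.3305482   38.        ]
[436.32061904 206.91725184  79.94214825]
(array([436.09797742, 206.64613028,  77.38836128]), [np.float64(1.0140789761690123), np.float64(0.9933692347986193), np.float64(0.25359864911318947)])
```

View pics/f.png

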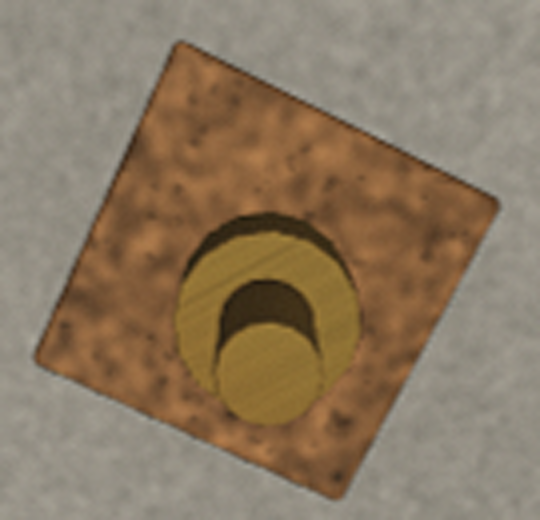

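```bash
python3 - <<'E'
from h import *
e=np.load("e.npz");st={"position":e["p"],"ee_rot":e["q"]};c=cam("wrist",st)
for p,z in(((262.3,188),80),((262,176),38)):print(plane(c,*p,z))
go((435.5,206.5,44))
E
```

```text
[435.44141097 206.91047853  80.        ]
[435.91544772 207.12474056  38.        ]
t 2.9 pos [439.09 204.91 178.23] F [-0.21 -0.21  0.49] w 84.9
tool shift mm [  2.93   2.56 134.23] n 2.6857819030552594
```

Call:
drive_tool(
  steps=[
    [0.003,0.0025,0.02,0,0.085],
    [0,0,0.025,0,0.085],
    [0,0,0.025,0,0.085],
    [0,0,0.025,0,0.085],
    [0,0,0.02,0,0.085],
    [0,0,0.012,0,0.085],
    [0,0,0.007,0,0.085],
    [0,0,0,0,0.085],
    [0,0,0,0,0.085],
  ],
)

```text
clock: 3.8
position: [436.1, 207.5, 44.9]
ee_rot: [-0.139, 0.99, 0.0, 0.0]
contact_force: [0.5, 0.1, 0.8]
gripper_width: 85.0
```

```bash
python3 - <<'E'
from h import *
go((435.6,206.9,44))
im,d=arm.get_image("wrist");cv2.imwrite("pics/g.png",im)
E
```

```text
t 3.8 pos [436.11 207.54  44.91] F [0.5  0.1  0.83] w 85.0
tool shift mm [ 0.66 -0.47  0.91] n 0.02439097258757748
```

View pics/g.png

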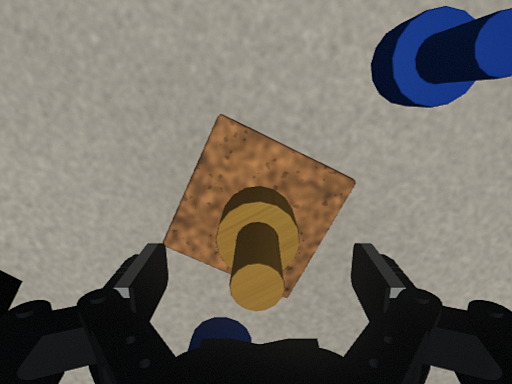

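The stem (257,285) stands centred between the fingers, so I'll close.

Call:
drive_tool(
  steps=[
    [0,0,0,0,0.06],
    [0,0,0,0,0.04],
    [0,0,0,0,0.03],
    [0,0,0,0,0.02],
    [0,0,0,0,0.01],
    [0,0,0,0,0.01],
    [0,0,0,0,0.01],
    [0,0,0,0,0.01],
    [0,0,0,0,0.01],
    [0,0,0,0,0.01],
  ],
)

```text
clock: 4.85
position: [435.6, 207.9, 44.4]
ee_rot: [-0.139, 0.99, -0.0, 0.0]
contact_force: [-0.4, -0.7, 3.2]
gripper_width: 19.8
```

```bash
python3 - <<'E'
from h import *
s=arm.read_state();go((435.6,206.9,44));print(s["contact_force"],s["wrist_torque"])
E
```

```text
t 4.85 pos [435.57 207.86  44.44] F [-0.39 -0.67  3.22] w 19.8
tool shift mm [ 0.24 -0.93  0.44] n 0.021120655819440316
[-0.39384603 -0.66642549  3.21818725] [-0.28092392  0.24955487  0.04336242]
```

Call:
drive_tool(
  steps=[
    [0,0,-0.002,0,0.01],
    [0,0,-0.005,0,0.01],
    [0,0,-0.01,0,0.01],
    [0,0,-0.015,0,0.01],
    [0,0,-0.015,0,0.01],
    [0,0,-0.01,0,0.01],
    [0,0,-0.005,0,0.01],
    [0,0,0,0,0.01],
    [0,0,0,0,0.01],
    [0,0,0,0,0.01],
  ],
)

```text
clock: 5.85
position: [435.0, 207.5, 105.6]
ee_rot: [-0.139, 0.99, -0.0, -0.001]
contact_force: [-0.5, 0.1, -4.7]
gripper_width: 19.8
```

```bash
python3 - <<'E'
from h import *
s=arm.read_state();go((435.6,206.9,44));print(s["contact_force"],s["wrist_torque"])
for n in("wrist","scene"):
    im,d=arm.get_image(n);cv2.imwrite(f"pics/h_{n}.png",im if n=="wrist" else cv2.resize(im[120:260,300:460],None,fx=4,fy=4,interpolation=cv2.INTER_CUBIC))
E
```

```text
t 5.85 pos [435.04 207.47 105.56] F [-0.53  0.12 -4.7 ] w 19.8
tool shift mm [-0.48 -0.66 61.56] n 1.2312709263974637
[-0.5329452   0.11557376 -4.69986906] [0.03713683 0.04174523 0.04412373]
```

View pics/h_wrist.png

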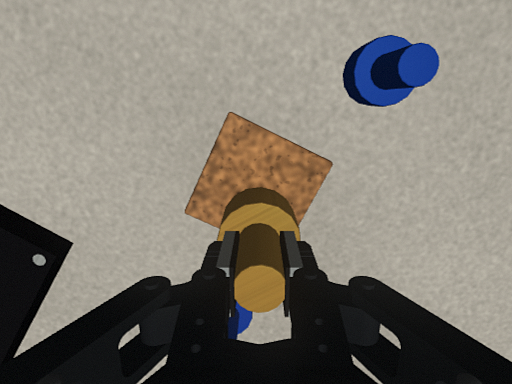

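View pics/h_scene.png

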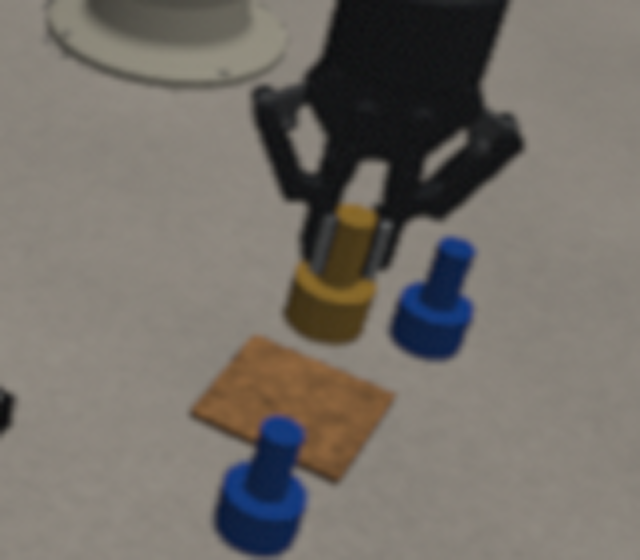

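```bash
cat >> h.py <<'E'
L=np.array([(-50,0),(-15.5,47.6),(40.5,29.4),(40.5,-29.4),(-15.5,-47.6)])
th=-0.292;Rm=np.array([[np.cos(th),-np.sin(th)],[np.sin(th),np.cos(th)]])
PADS=L@Rm.T+np.array([585.7,-45.9])
E
python3 - <<'E'
from h import *
p=arm.camera_params("wrist");K=p["K"];m=p["mount"]
def tp(u,v,z):
    d=m[:3,:3]@np.array([(u-K[0,2])/K[0,0],-(v-K[1,2])/K[1,1],-1.]);o=m[:3,3];return o+d*(z-o[2])/d[2]
print(tp(260.5,288,-36),tp(259,239,6))
print(PADS.round(1))
go((*PADS[0],95)); tooldir()
E
```

```text
[  0.93975838   0.73231652 -36.        ] [1.99077432 0.09457848 6.        ]
[[537.8 -31.5]
 [584.6   4.1]
 [632.9 -29.4]
 [616.  -85.7]
 [557.2 -87. ]]
t 5.95 pos [435.24 207.62 105.68] F [-0.48  0.23 -5.53] w 19.5
tool shift mm [ -32.59 -258.14   10.8 ] n 5.208305022192373
[[-0.961 -0.276 -0.001]
 [-0.276  0.961 -0.001]
 [ 0.001 -0.001 -1.   ]]
```

Call:
drive_tool(
  steps=[
    [-0.001,-0.005,0,0,0.01],
    [-0.0015,-0.012,0,0,0.01],
    [-0.0025,-0.02,0,0,0.01],
    [-0.0025,-0.02,0,0,0.01],
    [-0.0025,-0.02,0,0,0.01],
    [-0.0025,-0.02,0,0,0.01],
    [-0.0025,-0.02,0,0,0.01],
    [-0.0025,-0.02,0,0,0.01],
    [-0.0025,-0.02,0,0,0.01],
    [-0.0025,-0.02,0,0,0.01],
    [-0.0025,-0.02,0.002,0,0.01],
    [-0.0025,-0.02,0.002,0,0.01],
    [-0.0025,-0.02,0.002,0,0.01],
    [-0.0015,-0.012,0.002,0,0.01],
    [-0.001,-0.007,0.002,0,0.01],
    [-0.0005,-0.002,0,0,0.01],
    [0,0,0,0,0.01],
    [0,0,0,0,0.01],
  ],
)

```text
clock: 7.75
position: [538.4, -30.5, 96.4]
ee_rot: [-0.14, 0.99, 0.0, 0.0]
contact_force: [-0.5, 0.4, -5.5]
gripper_width: 19.7
```

```bash
python3 - <<'E'
from h import *
s=arm.read_state()
im,d=arm.get_image("wrist");cv2.imwrite("pics/i.png",im);np.savez("i.npz",im=im,p=s["position"],q=s["ee_rot"])
im,d=arm.get_image("top");cv2.imwrite("pics/i_top.png",cv2.resize(im[110:260,190:340],None,fx=4,fy=4,interpolation=cv2.INTER_CUBIC))
go((*PADS[0],95))
c=cam("wrist",s)
for P in PADS: print(proj(c,(*P,34)).round(1))
E
```

```text
t 7.85 pos [538.42 -30.35  96.47] F [ 0.12 -0.19 -5.24] w 20.1
tool shift mm [ 0.9  -0.95  1.47] n 0.039395348188496986
[257.7 205.2]
[286.6 275.3]
[226.3 317.7]
[158.7 281.5]
[173.  209.5]
```

View pics/i.png

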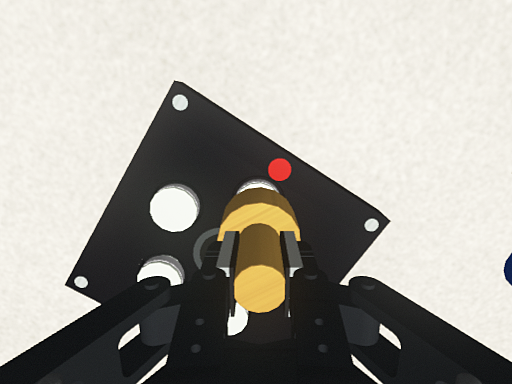

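View pics/i_top.png

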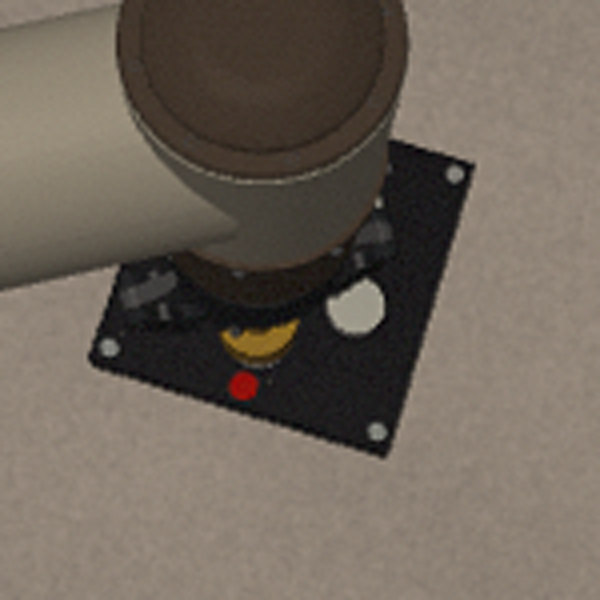

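Call:
drive_tool(
  steps=[
    [0,-0.001,0.004,0,0.01],
    [0,0,0.006,0,0.01],
    [0,0,0.006,0,0.01],
    [0,0,0.004,0,0.01],
    [0,0,0.002,0,0.01],
    [0,0,0.001,0,0.01],
    [0,0,0.001,0,0.01],
    [0,0,0,0,0.01],
    [0,0,0,0,0.01],
  ],
)

```text
clock: 8.75
position: [538.9, -31.9, 72.5]
ee_rot: [-0.139, 0.99, 0.0, 0.0]
contact_force: [0.4, -0.9, -5.5]
gripper_width: 20.0
```

Call:
drive_tool(
  steps=[
    [0,0,0.001,0,0.01],
    [0,0,0.001,0,0.01],
    [0,0,0.001,0,0.01],
    [0,0,0,0,0.01],
    [0,0,0,0,0.01],
  ],
)

```text
clock: 9.25
position: [538.9, -31.9, 69.5]
ee_rot: [-0.14, 0.99, -0.0, 0.0]
contact_force: [-0.9, 0.6, -4.4]
gripper_width: 19.7
```

Call:
drive_tool(
  steps=[
    [0,0,0.0005,0,0.01],
    [0,0,0.0005,0,0.01],
    [0,0,0.0005,0,0.01],
    [0,0,0,0,0.01],
    [0,0,0,0,0.01],
  ],
)

```text
clock: 9.75
position: [538.9, -31.9, 67.9]
ee_rot: [-0.139, 0.99, -0.0, 0.0]
contact_force: [0.1, -0.2, -3.8]
gripper_width: 19.8
```

Call:
drive_tool(
  steps=[
    [0,0,0.0005,0,0.01],
    [0,0,0.0005,0,0.01],
    [0,0,0,0,0.01],
    [0,0,0,0,0.01],
  ],
)

```text
clock: 10.15
position: [538.9, -31.9, 66.9]
ee_rot: [-0.139, 0.99, -0.0, 0.0]
contact_force: [0.2, -0.5, -3.8]
gripper_width: 19.8
```

Call:
drive_tool(
  steps=[
    [0,0,0.0005,0,0.01],
    [0,0,0.0005,0,0.01],
    [0,0,0,0,0.01],
    [0,0,0,0,0.01],
  ],
)

```text
clock: 10.55
position: [538.9, -31.9, 65.9]
ee_rot: [-0.139, 0.99, -0.0, 0.0]
contact_force: [0.0, 0.4, -4.5]
gripper_width: 19.7
```

Call:
drive_tool(
  steps=[
    [0,0,0.0005,0,0.01],
    [0,0,0.0005,0,0.01],
    [0,0,0,0,0.01],
    [0,0,0,0,0.01],
  ],
)

```text
clock: 10.95
position: [538.9, -31.9, 64.9]
ee_rot: [-0.139, 0.99, 0.0, 0.0]
contact_force: [0.5, 0.2, -2.5]
gripper_width: 19.6
```

Call:
drive_tool(
  steps=[
    [0,0,0.0005,0,0.01],
    [0,0,0.0005,0,0.01],
    [0,0,0,0,0.01],
    [0,0,0,0,0.01],
  ],
)

```text
clock: 11.35
position: [538.9, -31.9, 63.9]
ee_rot: [-0.139, 0.99, -0.0, 0.0]
contact_force: [-0.0, 0.2, -1.7]
gripper_width: 19.9
```

Call:
drive_tool(
  steps=[
    [0,0,0.0005,0,0.01],
    [0,0,0,0,0.01],
    [0,0,0,0,0.01],
  ],
)

```text
clock: 11.65
position: [539.0, -31.9, 63.6]
ee_rot: [-0.139, 0.99, -0.0, 0.0]
contact_force: [-0.1, 0.2, 0.8]
gripper_width: 20.0
```

Call:
drive_tool(
  steps=[
    [0,0,0.0005,0,0.01],
    [0,0,0,0,0.01],
    [0,0,0,0,0.01],
  ],
)

```text
clock: 11.95
position: [539.0, -31.9, 63.2]
ee_rot: [-0.14, 0.99, -0.0, 0.0]
contact_force: [-0.7, 0.9, 3.2]
gripper_width: 19.7
```

Pad 1's stop starts at TCP z of about 63.8 mm, with about 8.5 N of contact force. On to pad 2.

Call:
drive_tool(
  steps=[
    [0,0,-0.003,0,0.01],
    [0,0,-0.006,0,0.01],
    [0,0,-0.006,0,0.01],
    [0,0,-0.003,0,0.01],
    [-0.0025,0.001,0,0,0.01],
    [-0.0075,0.003,0,0,0.01],
    [-0.01,0.004,0,0,0.01],
    [-0.01,0.004,0,0,0.01],
    [-0.01,0.004,0,0,0.01],
    [-0.0075,0.003,0,0,0.01],
    [-0.005,0.002,0,0,0.01],
    [-0.0025,0.001,0,0,0.01],
    [0,0,0,0,0.01],
    [0,0,0,0,0.01],
  ],
)

```text
clock: 13.35
position: [585.2, 4.2, 80.7]
ee_rot: [-0.139, 0.99, -0.0, -0.0]
contact_force: [-0.0, 0.6, -5.2]
gripper_width: 19.7
```

```bash
python3 - <<'E'
from h import *
go((*(PADS[1]+[1,0]),68.5))
E
```

```text
t 13.35 pos [585.16   4.23  80.7 ] F [-0.01  0.62 -5.23] w 19.7
tool shift mm [-0.37 -0.19 12.2 ] n 0.24412577977835848
```

Call:
drive_tool(
  steps=[
    [0,0,0.003,0,0.01],
    [0,0,0.004,0,0.01],
    [0,0,0.003,0,0.01],
    [0,0,0.001,0,0.01],
    [0,0,0.001,0,0.01],
    [0,0,0.0005,0,0.01],
    [0,0,0.0005,0,0.01],
    [0,0,0,0,0.01],
    [0,0,0,0,0.01],
  ],
)

```text
clock: 14.25
position: [585.6, 4.4, 68.0]
ee_rot: [-0.139, 0.99, -0.0, 0.0]
contact_force: [-0.8, -0.7, -3.0]
gripper_width: 19.5
```

Call:
drive_tool(
  steps=[
    [0,0,0.0005,0,0.01],
    [0,0,0.0005,0,0.01],
    [0,0,0,0,0.01],
    [0,0,0,0,0.01],
  ],
)

```text
clock: 14.65
position: [585.7, 4.4, 66.9]
ee_rot: [-0.139, 0.99, -0.0, 0.0]
contact_force: [-0.3, -0.5, -2.7]
gripper_width: 20.0
```

Call:
drive_tool(
  steps=[
    [0,0,0.0005,0,0.01],
    [0,0,0,0,0.01],
    [0,0,0,0,0.01],
  ],
)

```text
clock: 14.95
position: [585.7, 4.4, 66.4]
ee_rot: [-0.139, 0.99, -0.0, 0.0]
contact_force: [-0.5, -1.1, -3.3]
gripper_width: 19.7
```

Call:
drive_tool(
  steps=[
    [0,0,0.0005,0,0.01],
    [0,0,0.0005,0,0.01],
    [0,0,0,0,0.01],
    [0,0,0,0,0.01],
  ],
)

```text
clock: 15.35
position: [585.7, 4.4, 65.4]
ee_rot: [-0.139, 0.99, -0.0, 0.0]
contact_force: [-0.3, -0.6, -1.6]
gripper_width: 20.2
```

Call:
drive_tool(
  steps=[
    [0,0,0.0005,0,0.01],
    [0,0,0.0005,0,0.01],
    [0,0,0,0,0.01],
    [0,0,0,0,0.01],
  ],
)

```text
clock: 15.75
position: [585.7, 4.4, 64.4]
ee_rot: [-0.139, 0.99, -0.0, 0.0]
contact_force: [-0.3, -0.6, -3.0]
gripper_width: 19.8
```

Call:
drive_tool(
  steps=[
    [0,0,0.0005,0,0.01],
    [0,0,0.0005,0,0.01],
    [0,0,0,0,0.01],
    [0,0,0,0,0.01],
  ],
)

```text
clock: 16.15
position: [585.8, 4.4, 63.7]
ee_rot: [-0.14, 0.99, -0.0, 0.0]
contact_force: [-1.2, -0.5, 1.6]
gripper_width: 19.7
```

Pad 2 stops at about 63.8 mm too, so it is good. Next is pad 3.

Call:
drive_tool(
  steps=[
    [0,0,-0.003,0,0.01],
    [0,0,-0.006,0,0.01],
    [0,0,-0.006,0,0.01],
    [0,0,-0.002,0,0.01],
    [-0.002,-0.0025,0,0,0.01],
    [-0.005,-0.006,0,0,0.01],
    [-0.007,-0.009,0,0,0.01],
    [-0.008,-0.01,0,0,0.01],
    [-0.007,-0.009,0,0,0.01],
    [-0.005,-0.006,0,0,0.01],
    [-0.003,-0.003,0,0,0.01],
    [0,0,0,0,0.01],
    [0,0,0,0,0.01],
  ],
)

```text
clock: 17.45
position: [633.3, -29.1, 80.1]
ee_rot: [-0.139, 0.99, 0.0, -0.0]
contact_force: [-0.6, 1.1, -4.9]
gripper_width: 19.8
```

```bash
python3 - <<'E'
from h import *
go((*(PADS[2]+[1,0]),68))
E
```

```text
t 17.45 pos [633.35 -29.08  80.1 ] F [-0.59  1.09 -4.92] w 19.8
tool shift mm [-0.5  -0.48 12.1 ] n 0.24233582262788692
```

Call:
drive_tool(
  steps=[
    [0,0,0.003,0,0.01],
    [0,0,0.004,0,0.01],
    [0,0,0.003,0,0.01],
    [0,0,0.001,0,0.01],
    [0,0,0.0005,0,0.01],
    [0,0,0.0005,0,0.01],
    [0,0,0,0,0.01],
    [0,0,0,0,0.01],
  ],
)

```text
clock: 18.25
position: [633.8, -29.1, 68.5]
ee_rot: [-0.139, 0.99, 0.0, 0.0]
contact_force: [0.0, 0.2, -2.7]
gripper_width: 20.1
```

Call:
drive_tool(
  steps=[
    [0,0,0.0005,0,0.01],
    [0,0,0.0005,0,0.01],
    [0,0,0,0,0.01],
    [0,0,0,0,0.01],
  ],
)

```text
clock: 18.65
position: [633.8, -29.1, 67.4]
ee_rot: [-0.139, 0.99, -0.0, 0.0]
contact_force: [-0.5, 0.1, -2.7]
gripper_width: 20.3
```

Call:
drive_tool(
  steps=[
    [0,0,0.0005,0,0.01],
    [0,0,0,0,0.01],
    [0,0,0,0,0.01],
  ],
)

```text
clock: 18.95
position: [633.8, -29.1, 67.1]
ee_rot: [-0.139, 0.99, -0.0, 0.0]
contact_force: [-1.0, 0.9, -1.7]
gripper_width: 20.0
```

Call:
drive_tool(
  steps=[
    [0,0,0.0005,0,0.01],
    [0,0,0,0,0.01],
    [0,0,0,0,0.01],
  ],
)

```text
clock: 19.25
position: [633.9, -29.1, 66.7]
ee_rot: [-0.14, 0.99, -0.0, 0.0]
contact_force: [-1.2, 1.1, 1.1]
gripper_width: 19.9
```

Call:
drive_tool(
  steps=[
    [0,0,0.0004,0,0.01],
    [0,0,0,0,0.01],
    [0,0,0,0,0.01],
  ],
)

```text
clock: 19.55
position: [633.9, -29.1, 66.4]
ee_rot: [-0.14, 0.99, -0.0, 0.0]
contact_force: [-1.3, 1.1, 1.9]
gripper_width: 19.6
```

Pad 3 stops at about 67.0 mm, 3 mm higher than pads 1 and 2, so it looks like the faulty one. On to pad 4.

Call:
drive_tool(
  steps=[
    [0,0,-0.003,0,0.01],
    [0,0,-0.005,0,0.01],
    [0,0,-0.004,0,0.01],
    [0,0,-0.002,0,0.01],
    [0.002,-0.003,0,0,0.01],
    [0.004,-0.0065,0,0,0.01],
    [0.006,-0.0095,0,0,0.01],
    [0.007,-0.0105,0,0,0.01],
    [0.006,-0.0095,0,0,0.01],
    [0.004,-0.0065,0,0,0.01],
    [0.003,-0.004,0,0,0.01],
    [0,0,0,0,0.01],
    [0,0,0,0,0.01],
  ],
)

```text
clock: 20.85
position: [616.8, -85.5, 80.0]
ee_rot: [-0.139, 0.99, 0.0, 0.0]
contact_force: [0.5, -0.2, -4.3]
gripper_width: 19.7
```

```bash
python3 - <<'E'
from h import *
go((*(PADS[3]+[1,0]),68))
E
```

```text
t 20.85 pos [616.77 -85.52  79.97] F [ 0.51 -0.22 -4.28] w 19.7
tool shift mm [-0.18 -0.25 11.97] n 0.2394573062116264
```

Call:
drive_tool(
  steps=[
    [0,0,0.003,0,0.01],
    [0,0,0.004,0,0.01],
    [0,0,0.003,0,0.01],
    [0,0,0.001,0,0.01],
    [0,0,0.001,0,0.01],
    [0,0,0.0005,0,0.01],
    [0,0,0.0005,0,0.01],
    [0,0,0,0,0.01],
    [0,0,0,0,0.01],
  ],
)

```text
clock: 21.75
position: [616.8, -85.5, 67.1]
ee_rot: [-0.139, 0.99, -0.0, 0.0]
contact_force: [-0.9, 1.5, -3.1]
gripper_width: 19.6
```

Call:
drive_tool(
  steps=[
    [0,0,0.0005,0,0.01],
    [0,0,0,0,0.01],
    [0,0,0,0,0.01],
  ],
)

```text
clock: 22.05
position: [616.7, -85.5, 66.5]
ee_rot: [-0.139, 0.99, -0.0, 0.0]
contact_force: [-0.2, 0.8, -2.9]
gripper_width: 20.0
```

Call:
drive_tool(
  steps=[
    [0,0,0.0005,0,0.01],
    [0,0,0,0,0.01],
    [0,0,0,0,0.01],
  ],
)

```text
clock: 22.35
position: [616.7, -85.5, 66.0]
ee_rot: [-0.139, 0.99, -0.0, 0.0]
contact_force: [-0.5, 0.5, -2.5]
gripper_width: 19.7
```

Call:
drive_tool(
  steps=[
    [0,0,0.0005,0,0.01],
    [0,0,0.0005,0,0.01],
    [0,0,0,0,0.01],
    [0,0,0,0,0.01],
  ],
)

```text
clock: 22.75
position: [616.8, -85.5, 65.0]
ee_rot: [-0.139, 0.99, -0.0, 0.0]
contact_force: [0.7, 0.7, -2.1]
gripper_width: 19.6
```

Call:
drive_tool(
  steps=[
    [0,0,0.0005,0,0.01],
    [0,0,0.0005,0,0.01],
    [0,0,0,0,0.01],
    [0,0,0,0,0.01],
  ],
)

```text
clock: 23.15
position: [616.7, -85.5, 64.0]
ee_rot: [-0.139, 0.99, -0.0, 0.0]
contact_force: [0.1, 1.6, -2.3]
gripper_width: 19.4
```

Call:
drive_tool(
  steps=[
    [0,0,0.0005,0,0.01],
    [0,0,0,0,0.01],
    [0,0,0,0,0.01],
  ],
)

```text
clock: 23.45
position: [616.8, -85.5, 63.7]
ee_rot: [-0.139, 0.99, -0.0, 0.0]
contact_force: [-0.8, 2.1, 0.9]
gripper_width: 19.5
```

Pad 4 stops at about 63.9 mm, so it is good. Next is pad 5.

Call:
drive_tool(
  steps=[
    [0,0,-0.003,0,0.01],
    [0,0,-0.006,0,0.01],
    [0,0,-0.005,0,0.01],
    [0,0,-0.002,0,0.01],
    [0.003,0.001,0,0,0.01],
    [0.007,0.002,0,0,0.01],
    [0.011,0.0025,0,0,0.01],
    [0.012,0.003,0,0,0.01],
    [0.011,0.003,0,0,0.01],
    [0.008,0.002,0,0,0.01],
    [0.0045,0.001,0,0,0.01],
    [0,0,0,0,0.01],
    [0,0,0,0,0.01],
  ],
)

```text
clock: 24.75
position: [558.9, -87.2, 79.7]
ee_rot: [-0.14, 0.99, -0.0, 0.001]
contact_force: [0.1, -0.2, -5.0]
gripper_width: 19.8
```

```bash
python3 - <<'E'
from h import *
go((*(PADS[4]+[1,0]),68))
E
```

```text
t 24.75 pos [558.89 -87.19  79.69] F [ 0.1  -0.2  -4.97] w 19.8
tool shift mm [ 0.67  0.37 11.69] n 0.234254787846397
```

Call:
drive_tool(
  steps=[
    [0,0,0.003,0,0.01],
    [0,0,0.004,0,0.01],
    [0,0,0.003,0,0.01],
    [0,0,0.001,0,0.01],
    [0,0,0.001,0,0.01],
    [0,0,0.0005,0,0.01],
    [0,0,0,0,0.01],
    [0,0,0,0,0.01],
  ],
)

```text
clock: 25.55
position: [558.5, -87.2, 67.2]
ee_rot: [-0.139, 0.99, -0.0, 0.0]
contact_force: [-0.3, 0.3, -2.9]
gripper_width: 19.7
```

Call:
drive_tool(
  steps=[
    [0,0,0.0005,0,0.01],
    [0,0,0,0,0.01],
    [0,0,0,0,0.01],
  ],
)

```text
clock: 25.85
position: [558.5, -87.2, 66.5]
ee_rot: [-0.139, 0.99, -0.0, 0.0]
contact_force: [0.2, 0.0, -2.2]
gripper_width: 19.6
```

Call:
drive_tool(
  steps=[
    [0,0,0.0005,0,0.01],
    [0,0,0,0,0.01],
    [0,0,0,0,0.01],
  ],
)

```text
clock: 26.15
position: [558.4, -87.2, 66.0]
ee_rot: [-0.139, 0.99, -0.0, 0.0]
contact_force: [-0.5, -0.2, -3.0]
gripper_width: 19.3
```

Call:
drive_tool(
  steps=[
    [0,0,0.0005,0,0.01],
    [0,0,0.0005,0,0.01],
    [0,0,0,0,0.01],
    [0,0,0,0,0.01],
  ],
)

```text
clock: 26.55
position: [558.4, -87.2, 65.0]
ee_rot: [-0.139, 0.99, -0.0, 0.0]
contact_force: [-0.5, 1.1, -2.0]
gripper_width: 19.8
```

Call:
drive_tool(
  steps=[
    [0,0,0.0005,0,0.01],
    [0,0,0.0005,0,0.01],
    [0,0,0,0,0.01],
    [0,0,0,0,0.01],
  ],
)

```text
clock: 26.95
position: [558.4, -87.2, 64.0]
ee_rot: [-0.139, 0.99, -0.0, 0.0]
contact_force: [-0.1, 1.0, -1.7]
gripper_width: 19.9
```

Call:
drive_tool(
  steps=[
    [0,0,0.0005,0,0.01],
    [0,0,0,0,0.01],
    [0,0,0,0,0.01],
  ],
)

```text
clock: 27.25
position: [558.4, -87.2, 63.7]
ee_rot: [-0.139, 0.99, -0.0, 0.0]
contact_force: [-0.2, 1.3, -0.4]
gripper_width: 19.8
```

Call:
drive_tool(
  steps=[
    [0,0,0.0004,0,0.01],
    [0,0,0,0,0.01],
    [0,0,0,0,0.01],
  ],
)

```text
clock: 27.55
position: [558.5, -87.2, 63.4]
ee_rot: [-0.14, 0.99, -0.0, 0.0]
contact_force: [-0.3, 0.7, 2.3]
gripper_width: 19.4
```

Call:
drive_tool(
  steps=[
    [0,0,-0.003,0,0.01],
    [0,0,-0.006,0,0.01],
    [0,0,-0.006,0,0.01],
    [0,0,-0.002,0,0.01],
    [-0.004,0.0015,0,0,0.01],
    [-0.008,0.003,0,0,0.01],
    [-0.013,0.005,0,0,0.01],
    [-0.013,0.005,0,0,0.01],
    [-0.013,0.005,0,0,0.01],
    [-0.013,0.005,0,0,0.01],
    [-0.012,0.005,0,0,0.01],
    [-0.008,0.0035,0,0,0.01],
    [-0.0045,0.002,0,0,0.01],
    [0,0,0,0,0.01],
    [0,0,0,0,0.01],
  ],
)

```text
clock: 29.05
position: [633.2, -29.3, 79.9]
ee_rot: [-0.139, 0.99, 0.0, -0.0]
contact_force: [-0.9, 0.1, -5.3]
gripper_width: 19.9
```

```bash
python3 - <<'E'
from h import *
go((*(PADS[2]+[1,0]),68))
E
```

```text
t 29.05 pos [633.17 -29.3   79.87] F [-0.86  0.06 -5.27] w 19.9
tool shift mm [-0.73 -0.32 11.87] n 0.2378632552148614
```

Pad 5 is good, with its stop at about 63.8 mm. I'm back over pad 3 now and lowering to the level where the pad carries the weight.

Call:
drive_tool(
  steps=[
    [-0.0003,0,0.003,0,0.01],
    [0,0,0.004,0,0.01],
    [0,0,0.003,0,0.01],
    [0,0,0.001,0,0.01],
    [0,0,0.001,0,0.01],
    [0,0,0.0005,0,0.01],
    [0,0,0,0,0.01],
    [0,0,0,0,0.01],
  ],
)

```text
clock: 29.85
position: [634.1, -29.1, 67.7]
ee_rot: [-0.139, 0.99, -0.0, 0.0]
contact_force: [-1.2, -1.1, -3.3]
gripper_width: 20.0
```

Call:
drive_tool(
  steps=[
    [0,0,0.0005,0,0.01],
    [0,0,0,0,0.01],
    [0,0,0,0,0.01],
  ],
)

```text
clock: 30.15
position: [634.1, -29.0, 67.2]
ee_rot: [-0.139, 0.99, -0.0, 0.0]
contact_force: [-0.2, -0.8, -2.3]
gripper_width: 20.0
```

Call:
drive_tool(
  steps=[
    [0,0,0.0004,0,0.01],
    [0,0,0,0,0.01],
    [0,0,0,0,0.01],
  ],
)

```text
clock: 30.45
position: [634.2, -29.0, 67.0]
ee_rot: [-0.14, 0.99, -0.0, 0.0]
contact_force: [-1.3, -1.2, -0.2]
gripper_width: 19.9
```

Contact is about 5 N, so the pad carries the weight. Opening slowly.

Call:
drive_tool(
  steps=[
    [0,0,0,0,0.02],
    [0,0,0,0,0.023],
    [0,0,0,0,0.026],
    [0,0,0,0,0.03],
    [0,0,0,0,0.04],
    [0,0,0,0,0.055],
    [0,0,0,0,0.07],
    [0,0,0,0,0.085],
    [0,0,0,0,0.085],
    [0,0,0,0,0.085],
    [0,0,0,0,0.085],
  ],
)

```text
clock: 31.55
position: [634.0, -29.0, 66.6]
ee_rot: [-0.139, 0.99, -0.0, -0.0]
contact_force: [-0.7, 0.7, 0.6]
gripper_width: 85.0
```

```bash
python3 - <<'E'
from h import *
go((*(PADS[2]+[1,0]),68))
im,d=arm.get_image("wrist");cv2.imwrite("pics/j.png",im)
E
```

```text
t 31.55 pos [633.99 -29.03  66.61] F [-0.74  0.72  0.59] w 85.0
tool shift mm [ 0.14 -0.35 -1.39] n 0.028724161951742547
```

View pics/j.png

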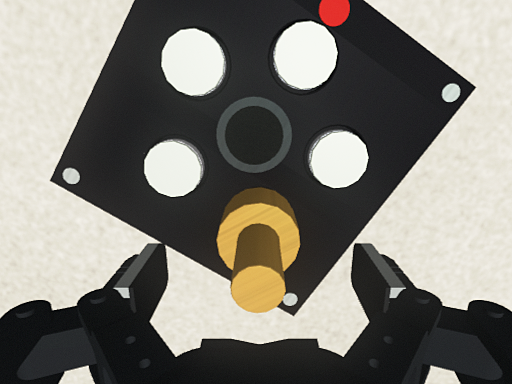

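The weight stands free at (258,240), clear of both fingers. I'll rise, back off and check it in the cameras.

Call:
drive_tool(
  steps=[
    [0,0,-0.005,0,0.085],
    [0,0,-0.015,0,0.085],
    [0,0,-0.025,0,0.085],
    [0,0,-0.03,0,0.085],
    [0,0,-0.03,0,0.085],
    [0,0,-0.02,0,0.085],
    [0.01,0,-0.005,0,0.085],
    [0.02,0,0,0,0.085],
    [0.01,0,0,0,0.085],
    [0,0,0,0,0.085],
    [0,0,0,0,0.085],
    [0,0,0,0,0.085],
  ],
)

```text
clock: 32.8
position: [596.0, -40.0, 196.2]
ee_rot: [-0.14, 0.99, -0.0, -0.0]
contact_force: [-0.3, 1.3, 0.2]
gripper_width: 85.0
```

```bash
python3 - <<'E'
from h import *
s=arm.read_state();go((0,0,0))
im,d=arm.get_image("wrist");cv2.imwrite("pics/k.png",im);np.savez("k.npz",im=im,d=d,p=s["position"],q=s["ee_rot"])
im,d=arm.get_image("scene");cv2.imwrite("pics/k_s.png",cv2.resize(im[120:320,100:400],None,fx=2.6,fy=2.6,interpolation=cv2.INTER_CUBIC));np.savez("k_s.npz",im=im,d=d)
c=cam("wrist",s);
for P in PADS: print(proj(c,(*P,34)).round(1))
P=PADS[2];print("foot top exp",proj(c,(*P,60.3)),"stem top exp",proj(c,(*P,102.3)))
E
```

```text
t 32.8 pos [595.95 -39.97 196.2 ] F [-0.3   1.33  0.23] w 85.0
tool shift mm [561.66 203.07 196.36] n 12.57380672527873
[284.7 117.9]
[304.8 174.2]
[259.  209.4]
[209.6 179.4]
[222.8 121.3]
foot top exp [258.97499596 218.87879841] stem top exp [258.90564564 237.83903622]
```

View pics/k.png

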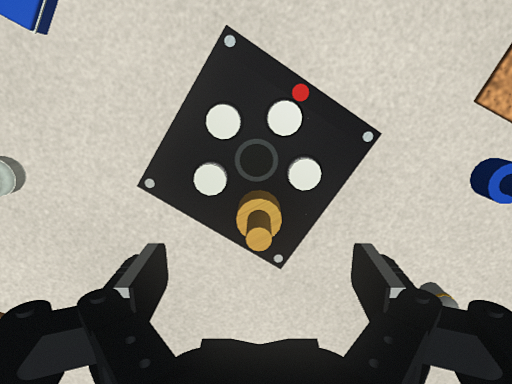

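View pics/k_s.png

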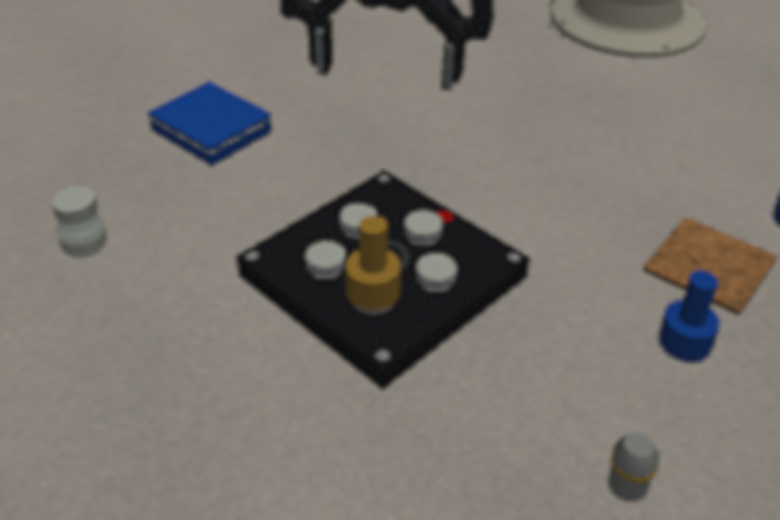

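The pads and the weight match the predictions: the stem top is at (259,238), where I expected (259,238), and it looks upright. One height check remains.

```bash
python3 - <<'E'
from h import *
k=np.load("k.npz");c=cam("wrist",{"position":k["p"],"ee_rot":k["q"]})
d=k["d"]
def pt(x,y):
    o,r=ray(c,x,y);return o+r*np.median(d[y-2:y+3,x-2:x+3])
print("stem top",pt(259,238),"foot top",pt(247,214),"pad1",pt(285,118),"pad5",pt(223,121),"plate",pt(256,160))
s=arm.read_state();print(s["clock"],s["gripper_width"]);arm.job_done()
E
```

```text
stem top [632.88379019 -29.34074442 102.70485824] foot top [631.16717062 -41.67218016  60.75970053] pad1 [537.83124917 -31.23093025  34.23411572] pad5 [556.723256   -86.85447646  34.75038537] plate [585.89047112 -46.14396751  25.16053791]
32.9 84.8989587565846
the job is handed in; nothing more can be done
```

I pressed all five pads in order with the brass weight, and the faulty one is pad 3. The weight now stands released and upright on its middle. I handed the job in at about 33 s; it gives no verdict, so what follows is from my own measurements.

- **Stops:** pads 1, 2, 4 and 5 stopped at a tool height of about 63.8 mm, while pad 3 stopped at about 67.0 mm, roughly 3 mm higher. My settled force readings put the pressing at 9 N or less.
- **Final position:** the last wrist-camera check put the stem top at (632.9, -29.3) mm, within about 0.5 mm of my pad 3 position. The stem top was at 102.7 mm and the foot top at 60.8 mm. That puts the underside at about 30.7 mm, which fits the faulty pad (about 30.3 mm expected, against 27.3 mm for a good one).
- **Bystanders:** the lens, slide box and jar looked undisturbed in the last pictures, but I did not re-measure their positions.
- **Small disagreements:** the top and scene cameras differed by 1.5–2 mm in x on the pads, so I used a value between them. The single force readings scattered by about 1 N.

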